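# Peel the top sorting tray off a clinging stack

### The arm

A 7-joint arm with a two-finger parallel gripper is mounted at the origin on the work surface. World frame = base frame: x ahead of the robot, y to its left, z up, the work surface at z = 0. Lengths are in m, angles in rad, forces in N, time in s.
With the tool pointing down it reaches from about 0.4 to 0.85 m from the base axis. Payload 10.4 kg.
Tool frame: the origin (TCP) lies at the very end of the fingers, on their centre line; the grasp point (between the pads) lies 19 mm behind it; z points along the fingers, y is the line along which they close (so a half turn about z gives the same grasp; the last joint's range is limited). The gripper opens to 85 mm and grips with 20 to 120 N. Pads are 22 mm wide; open, the fingers measure 114 mm over their backs; the gripper's body (76 mm by 85 mm) begins 54 mm behind the grasp point. The pads swing forward as they close: fully open they stand 13 mm farther back than shut.
Start: joints at [-1.269, 0.332, -0.065, 1.46, 0.022, 1.35, -0.088], TCP at [0.199, 0.592, 0.231] pointing down, gripper open.
Joint ranges: [-2.6, 2.6], [-0.5, 2.12], [-1.47, 1.34], [0.16, 2.42], [-1.27, 4.41], [0.06, 2.06], [-2.6, 2.6]. Speed limits (rad/s): [2.22, 2.22, 2.79, 2.79, 3.14, 3.14, 3.14].

### API

Orientations are given as a unit quaternion [x, y, z, w].
In Python, from workcell import * gives the robot as it stands.
- The arm moves only by the tool step_arm, never from a script. Its argument "commands" is one flat list of numbers, 7 for each row, row after row: the finger opening in mm, from 0 to 85.4, then the shift along the world's x, y, z as a fraction of full scale, then the turn, a rotation vector about the world's x, y, z as a fraction of full scale. A call has exactly 10 rows; each row is the pose to reach, as a shift and turn from the pose commanded when the call began, turning the shorter way round; what a row does not reach only later rows make up. Full scale, the value 1, is 0.6 m for a shift and pi rad for a turn. A row lasts 1/8 s, in which the tool goes at most 62.5 mm and 10.7 degrees, less where a joint would pass 70% of its speed; a pose out of reach is approached as far as the arm can. A call with a number of a shift or a turn outside -1 to 1 is refused whole. A call with a gripper value outside its range is refused whole. The fingers move at their own pace and stop on an object; "squeeze" is the grip in N (left out, the last holds). Time passes only in rows, so rows that repeat a pose let the fingers close, or fill a call up. It gives the time, the measured TCP pose, the force, the opening and the grip force at its end, in the units of the state.
- get_obs(): the state, without advancing time (a new reading comes with each control period).
- camera(name): name is "scene" or "top" or "wrist"; returns the picture (384x512x3 uint8, red, green, blue); there is no depth.
- camera_params(name): a dict with "mtx" (3x3 intrinsics, pixels), "dist" ([k1, k2, p1, p2, k3] as OpenCV has them; the pictures are not rectified), "extrinsics" (4x4, takes a point from world to camera coordinates); the wrist camera has in their place "tool_from_camera" (4x4, takes a point from camera to tool coordinates, whose origin is the TCP and whose axes are the flange's). Camera axes: x right, y down, z forward; pixel columns grow to the right and rows downward; lengths in m; the calibration is good to about 2 mm. A picture is of the moment at which its call begins: read the wrist's pose just before it. camera_params takes no time and is no camera call.
- hand_in(): hands the job in; it is judged then, once.
The state is a dict: "clock": time; "joint_pos": joint angles; "joint_velocities": joint speeds; "tau": joint torques, N m; "position": TCP position; "ee_rot": TCP orientation; "ft_force": force on the tool from outside, world axes, zero at the start; "torque": the same for the moment, N m; "grip_width": opening from 0.0 (shut) to 1.0 (fully open); "grasp_force": force on a finger pad.
Only numpy, scipy, OpenCV 4.12 (cv2) and the standard library are available. Lean on these libraries where they do the work, as an engineer would, in place of code of your own. Each camera call takes 0.05 s, during which the arm holds its last target. There are 200 camera calls.

### The job

Turn the red hold-down handle a quarter turn to its open stop, then peel the orange top tray off the stack by its black corner tab: raise the tab corner first, while the diagonally opposite corner still rests on the stack, and only then lift the whole tray away. Finish while holding it in the gripper, still, right way up and roughly level, at least 10 cm above where it sat, with the handle left open. Do not disturb the other things on the bench.

Things in the scene. Friction and masses are not known exactly. Their poses are not given: they have to be found in the camera images.
- stand: Plywood stand fixed to the bench, carrying the rest of the nested stack (white and grey trays 150 x 150 mm, fixed, top 62 mm above the bench). Origin: on the bench under the stack's centre; x and y along the tray sides, z up. The hold-down is at its -y side, the top tray's tab at its +x+y corner. Four sprung nubs inside, mid-side, cling to the top tray's walls.
- latch (a joint): Quarter-turn hold-down handle on an upright pivot: 0 = closed (its dark nose lies 3 mm over the rim of the top tray and blocks it), 1.571 = open stop (nose clear of the tray). Grows anticlockwise seen from above. Starts between 0 and 0.3; stays where it is left; stiff with about 0.2 N m friction.
- latch_pivot (a point): Point on the handle's upright pivot axis, 102 mm above the bench, level with latch_knob.
- latch_knob (a point): Grip point of the upright round red knob on the handle's end, 60 mm from the pivot axis; 16 mm across, 38 mm tall, foot 23 mm below and top 15 mm above this point, standing on a red lever 14 mm wide. Closed: on the stand's -y side of the pivot; open: on its +x side. Fixed to the lever; fingers pinching it can slip round it.
- tray: Orange top tray, 0.10 to 0.16 kg: rim 150 x 150 x 4 mm, body 120 x 120 mm, 28 mm deep in all. Origin: centre of its underside, 38 mm above the bench at the start; axes then parallel to the stand's. Each nub grips a side wall until it has risen about 12 mm: a straight pull takes about 20 N, raising the tab corner about the opposite one less. 7 mm play all round.
- tab (a point): Grip point on the black upright pull tab at the tray's +x+y corner (64, 64 mm from its centre, 90 mm above the bench at the start): a plate 10 mm thick, 26 mm long, 40 mm tall, foot on the rim 24 mm below and top 14 mm above this point. Length along the tray's +x+y diagonal; pinch its thickness along the tray's +x-y direction. Axes as the tray.
- tray_mid (a point): Centre of the tray, half-way up, 14 mm above its underside (52 mm above the bench at the start).
- tray_far (a point): Top of the tray's rim at the corner diagonally opposite the tab (-74, -74 mm from the tray's centre), 66 mm above the bench at the start.
- tape_c (a point): Bystander, loose, leave alone: flat roll of yellow tape, 80 mm across, 22 mm high. Point at its centre.
- block_c (a point): Bystander, loose, leave alone: dark wooden block 70 x 70 x 30 mm, carrying the bowl. Point at its centre.
- bowl_c (a point): Bystander, loose, leave alone: small brass bowl, 52 mm across, 26 mm high, on the wooden block. Point at its centre.
- tub_c (a point): Bystander, loose, leave alone: white paste tub with blue cap, 84 mm across, 100 mm high. Point at its centre.
- tin_c (a point): Bystander, loose, leave alone: red tin, 76 mm across, 90 mm high. Point at its centre.
- glue_c (a point): Bystander, loose, leave alone: yellow glue bottle with orange cap, 48 mm across, 120 mm high. Point at its centre.
- calculator_c (a point): Bystander, loose, leave alone: black pocket calculator lying flat, 140 x 75 x 14 mm. Point at its centre.

How it is judged:
By the outcome, as a careful person would: the job done as asked, in the order asked, and still so for the second after the job is handed in, while the arm keeps its last pose, push and grip.
It also fails if it takes over 56 s, if anything falls off the work surface, if the arm or the gripper's body presses on something with over 40 N, if the wrist force passes 120 N, or if a joint passes its speed limit or range.

## Working session

There is one attempt and no reset: what is moved stays moved. The work goes in short steps, Python scripts to look and compute and a tool call to move; the robot and the scene stay as the last step left them, time stands still between calls to the robot, and variables do not carry over. Pictures are saved under pics/ and viewed, at most 10 in all, crops included, and the job is handed in when it is done.

Besides the shell and the picture viewer there is one more tool, called after "Emit:" as name(argument=value, ...) on one line, values as JSON. step_arm: Moves the arm, as the interface text tells. Its arguments: {"type":"object","properties":{"commands":{"type":"array","items":{"type":"number"}},"squeeze":{"type":"number"}},"required":["commands"]}

```bash
mkdir -p pics; python3 - <<'E'
from workcell import *
import cv2
o=get_obs();print(o)
for n in("scene","top"):
    cv2.imwrite(f"pics/{n}0.png",cv2.resize(camera(n)[:,:,::-1],(800,600),interpolation=cv2.INTER_CUBIC))
    p=camera_params(n);print(n,p)
print(camera_params("wrist"))
E
```

```text
{'clock': 0.0, 'joint_pos': array([-1.26861359,  0.33284457, -0.06468623,  1.46097842,  0.02159074,
        1.3498592 , -0.08852555]), 'joint_velocities': array([-0.00228252,  0.00149399,  0.0011782 ,  0.00204163,  0.00027718,
       -0.00040438,  0.00162169]), 'tau': array([-3.61949487e-04, -6.25439501e+01,  4.91047371e-02, -3.91619897e+01,
        1.63028785e-02,  9.74088121e-03,  2.39856348e-05]), 'position': array([0.19932857, 0.5919635 , 0.23051522]), 'ee_rot': array([ 1.61687824e-01,  9.86841710e-01, -6.92342083e-04, -8.26869754e-05]), 'ft_force': array([-0.10647628, -0.28931453, -0.1058957 ]), 'torque': array([0.00083479, 0.01068825, 0.05914995]), 'grasp_force': 0.0, 'grip_width': 0.9960517274047799}
scene {'mtx': array([[380.0069068 ,   0.        , 257.33154913],
       [  0.        , 380.0069068 , 192.94377418],
       [  0.        ,   0.        ,   1.        ]]), 'dist': array([-0.05298994,  0.        ,  0.        ,  0.        ,  0.        ]), 'extrinsics': array([[-0.23280013,  0.97252086,  0.00269698,  0.13201544],
       [ 0.8188408 ,  0.19750717, -0.53897186, -0.3995629
[... 538 characters left out ...]
2149037, -0.99861572,  1.60750118],
       [ 0.        ,  0.        ,  0.        ,  1.        ]])}
{'mtx': array([[328.16454882,   0.        , 254.87672534],
       [  0.        , 328.16454882, 194.86013224],
       [  0.        ,   0.        ,   1.        ]]), 'dist': array([0.01860854, 0.        , 0.        , 0.        , 0.        ]), 'tool_from_camera': array([[ 4.73241772e-04, -9.58950571e-01, -2.83572882e-01,
         7.30956179e-02],
       [ 9.99999798e-01,  3.33584954e-04,  5.40778769e-04,
        -5.16611277e-06],
       [-4.23984462e-04, -2.83573080e-01,  9.58950535e-01,
        -1.42368026e-01],
       [ 0.00000000e+00,  0.00000000e+00,  0.00000000e+00,
         1.00000000e+00]])}
```

View pics/scene0.png

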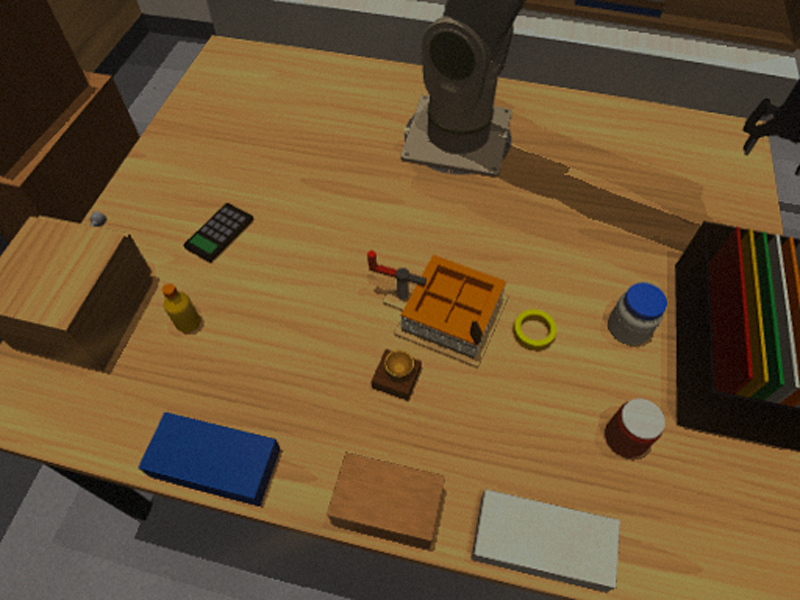

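View pics/top0.png

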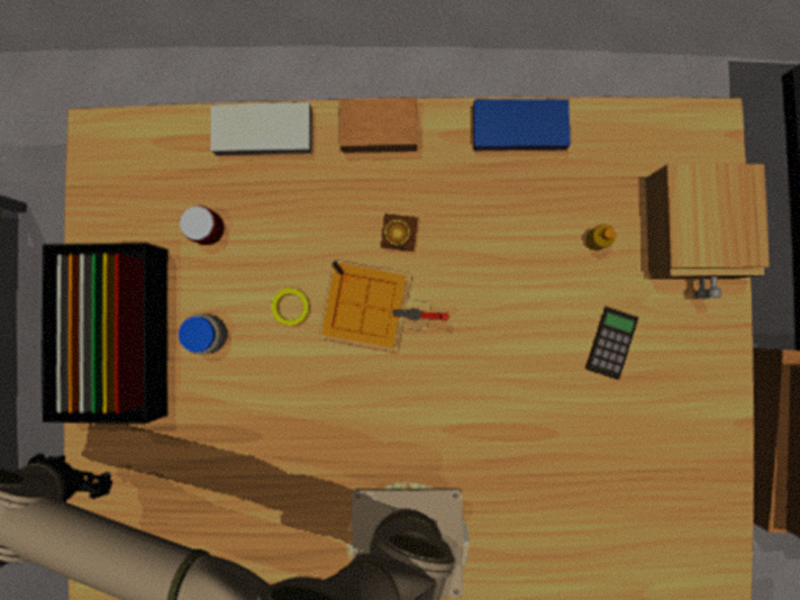

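The scene view shows the stack at about (452,300), with the red knob at (372,260) and the black tab at (476,330). The top view shows the stack at (366,306), the knob at (446,316), the pivot at (408,314) and the tab at (338,267). The block with the bowl is at (399,232) and the tape at (290,307). I'll enlarge crops next.

```bash
cat > h.py <<'E'
from workcell import *
import cv2, numpy as np
from scipy.spatial.transform import Rotation as R
def ray(n,uv,T=None):
    p=camera_params(n)
    q=cv2.undistortPoints(np.array([[uv]],float),p["mtx"],p["dist"])[0,0]
    E=np.linalg.inv(p["extrinsics"]) if T is None else T
    return E[:3,3],E[:3,:3]@np.array([q[0],q[1],1])
def atz(n,uv,z,T=None):
    c,d=ray(n,uv,T); return c+d*(z-c[2])/d[2]
def wristT():
    o=get_obs();T=np.eye(4);T[:3,:3]=R.from_quat(o["ee_rot"]).as_matrix();T[:3,3]=o["position"]
    return T@camera_params("wrist")["tool_from_camera"]
def proj(n,P,T=None):
    p=camera_params(n);E=p["extrinsics"] if T is None else np.linalg.inv(T)
    r=cv2.Rodrigues(E[:3,:3])[0]
    return cv2.projectPoints(np.array(P,float).reshape(-1,3),r,E[:3,3],p["mtx"],p["dist"])[0][:,0]
E
python3 - <<'E'
from h import *
a=camera("top")[155:235,195:300,::-1]; b=camera("scene")[150:240,225:335,::-1]
cv2.imwrite("pics/c1.png",np.hstack([cv2.resize(a,None,fx=7,fy=7,interpolation=2)[:,:735]]))
cv2.imwrite("pics/c2.png",cv2.resize(b,None,fx=6.6,fy=6.6,interpolation=2))
E
```

```text
(no output)
```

View pics/c1.png

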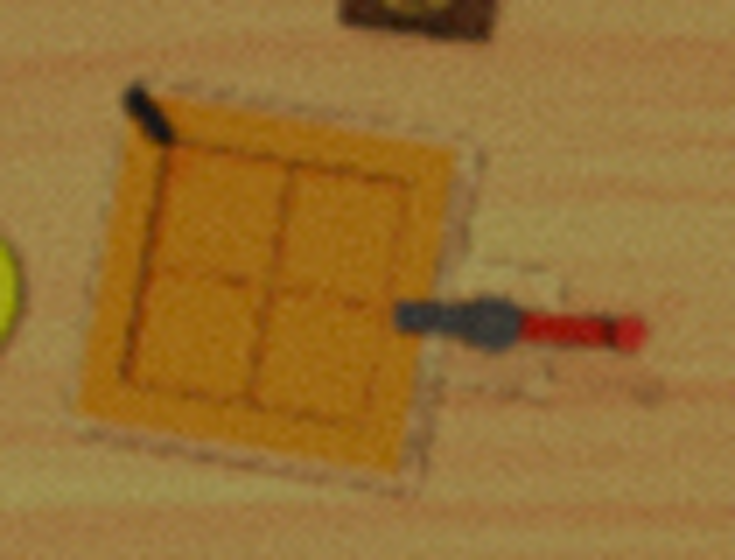

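The crop shows the tray rim corners at (457,145), (395,472) and (78,415). The tab top runs from (135,97) to (163,135), the knob top is at (632,333), and the pivot is at about (490,322).

```bash
python3 - <<'E'
from h import *
f=lambda u,v,z:atz("top",((u+.5)/7+195-.5,(v+.5)/7+155-.5),z)
tr,br,bl=f(457,145,.066),f(395,472,.066),f(78,415,.066)
c=(tr+bl)/2;print("c",c,np.linalg.norm(tr-br),np.linalg.norm(br-bl))
# tr=+x-y, bl=-x+y, br=-x-y
ux=tr-br; uy=bl-br
ax=np.arctan2(ux[1],ux[0]);ay=np.arctan2(uy[1],uy[0])-np.pi/2
print("yaw",ax,ay)
yaw=(ax+ay)/2
M=np.array([[np.cos(yaw),-np.sin(yaw)],[np.sin(yaw),np.cos(yaw)]])
print("tab pred",c[:2]+M@[.064,.064],"seen",f(149,116,.104))
k=f(632,333,.117);p=f(490,322,.115);print("knob",k,"piv",p,np.linalg.norm(k[:2]-p[:2]))
d=k-p;print("latch angle",np.arctan2(d[1],d[0])-(yaw-np.pi/2))
print("bowl",atz("top",(399/1.5625,232/1.5625),.05))
print("calc",atz("top",(612/1.5625,342/1.5625),.014),"tape",atz("top",(290/1.5625,307/1.5625),.02))
E
```

```text
c [0.50225403 0.08364582 0.066     ] 0.15049606042229732 0.146006286766394
yaw -0.1985786418232662 -0.186919684874451
tab pred [0.57732853 0.13420092] seen [0.57462913 0.13305924 0.104     ]
knob [ 0.47595589 -0.07899597  0.117     ] piv [ 0.48151625 -0.01701247  0.115     ] 0.06223240602867493
latch angle 0.10328160169800782
bowl [0.65000251 0.01068798 0.05      ]
calc [ 0.41737127 -0.43347984  0.014     ] tape [0.49893388 0.24168306 0.02      ]
```

View pics/c2.png

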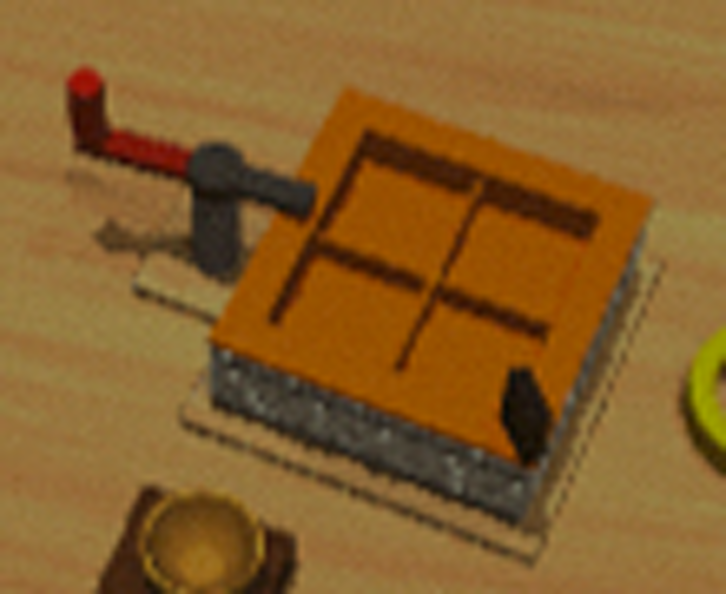

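The second crop agrees: the nose lies over the rim, and the tab is upright at the near-right corner. I'll move clear of the bookcase and over to the knob.

Emit:
step_arm(commands=[45, 0.01, -0.1, 0, 0, 0, 0, 45, 0.025, -0.2, 0, 0, 0, -0.05, 45, 0.04, -0.3, 0, 0, 0, -0.1, 45, 0.09, -0.38, 0, 0, 0, -0.15, 45, 0.145, -0.46, 0, 0, 0, -0.2, 45, 0.2, -0.54, 0, 0, 0, -0.25, 45, 0.255, -0.62, 0, 0, 0, -0.3, 45, 0.31, -0.7, 0, 0, 0, -0.35, 45, 0.36, -0.78, 0, 0, 0, -0.4, 45, 0.41, -0.86, 0, 0, 0, -0.424])

```text
clock: 1.45
position: [0.4461, 0.0746, 0.2315]
ee_rot: [0.738, 0.675, 0.0, 0.0]
ft_force: [0.3, 1.3, -0.2]
grip_width: 0.529
grasp_force: 0.0
```

Emit:
step_arm(commands=[45, 0.02, -0.08, -0.02, 0, 0, 0, 45, 0.035, -0.16, -0.05, 0, 0, 0, 45, 0.053, -0.23, -0.08, 0, 0, 0, 45, 0.053, -0.255, -0.1, 0, 0, 0, 45, 0.053, -0.255, -0.1, 0, 0, 0, 45, 0.053, -0.255, -0.1, 0, 0, 0, 45, 0.053, -0.255, -0.1, 0, 0, 0, 45, 0.053, -0.255, -0.1, 0, 0, 0, 45, 0.053, -0.255, -0.1, 0, 0, 0, 45, 0.053, -0.255, -0.1, 0, 0, 0])

```text
clock: 2.7
position: [0.4773, -0.0766, 0.1714]
ee_rot: [0.737, 0.676, 0.0, 0.0]
ft_force: [-1.0, -0.4, 0.5]
grip_width: 0.53
grasp_force: 0.0
```

```bash
python3 - <<'E'
from h import *
T=wristT();o=get_obs();a=camera("wrist")
cv2.imwrite("pics/w1.png",cv2.resize(a[:,:,::-1],(800,600),interpolation=2))
np.save("T1.npy",T);print(o["position"],o["ee_rot"],o["joint_pos"])
print(proj("wrist",[[.476,-.079,.117],[.4823,-.0165,.115]],T)*1.5625)
E
```

```text
[ 0.47725257 -0.07655275  0.17139853] [7.36802726e-01 6.76107783e-01 8.19560813e-05 4.07769481e-05] [-0.56377514  0.05138382  0.65489506  1.93379398 -0.03409657  1.16707164
  0.01801381]
[[397.84458582 343.8334231 ]
 [400.31447774 186.2678942 ]]
```

View pics/w1.png

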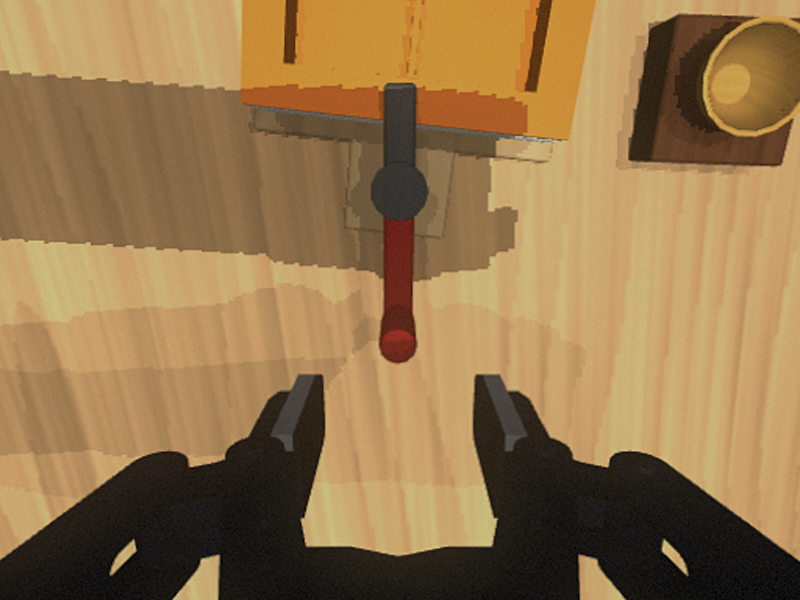

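The wrist view shows the knob top at (398,346), where the projection predicted (398,344). The pivot is at (399,190). I'll descend and pinch.

Emit:
step_arm(commands=[45, -0.002, -0.005, -0.05, 0, 0, 0, 45, -0.002, -0.005, -0.09, 0, 0, 0, 45, -0.002, -0.005, -0.12, 0, 0, 0, 45, -0.002, -0.005, -0.138, 0, 0, 0, 45, -0.002, -0.005, -0.138, 0, 0, 0, 45, -0.002, -0.005, -0.138, 0, 0, 0, 5, -0.002, -0.005, -0.138, 0, 0, 0, 5, -0.002, -0.005, -0.138, 0, 0, 0, 5, -0.002, -0.005, -0.138, 0, 0, 0, 5, -0.002, -0.005, -0.138, 0, 0, 0], squeeze=30)

```text
clock: 4.0
position: [0.4765, -0.0797, 0.089]
ee_rot: [0.737, 0.676, 0.0, 0.0]
ft_force: [-1.0, -0.8, 5.8]
grip_width: 0.177
grasp_force: 30.0
```

```bash
python3 - <<'E'
import numpy as np
p=np.array([.482,-.019]);k=np.array([.476,-.0797])
r=k-p;L=np.linalg.norm(r);print(L)
a0=np.arctan2(r[1],r[0])
for a in np.linspace(a0,-.193+.03,10)[1:]: print(np.round((p+.0605*np.array([np.cos(a),np.sin(a)])-p-.0605*r/L)/.6,3),round((a-a0)/np.pi,3))
E
```

```text
0.06099581952888246
[ 0.017 -0.   ] 0.053
[0.034 0.002] 0.107
[0.05  0.008] 0.16
[0.064 0.016] 0.213
[0.078 0.026] 0.266
[0.089 0.038] 0.32
[0.099 0.052] 0.373
[0.105 0.068] 0.426
[0.109 0.084] 0.479
```

Emit:
step_arm(commands=[5, 0.009, 0, 0.003, 0, 0, 0.027, 5, 0.017, 0, 0.004, 0, 0, 0.053, 5, 0.026, 0.001, 0.004, 0, 0, 0.08, 5, 0.034, 0.002, 0.004, 0, 0, 0.107, 5, 0.042, 0.005, 0.004, 0, 0, 0.133, 5, 0.05, 0.008, 0.004, 0, 0, 0.16, 5, 0.057, 0.012, 0.004, 0, 0, 0.187, 5, 0.064, 0.016, 0.004, 0, 0, 0.213, 5, 0.071, 0.021, 0.004, 0, 0, 0.24, 5, 0.078, 0.026, 0.004, 0, 0, 0.266])

```text
clock: 5.25
position: [0.5213, -0.065, 0.0894]
ee_rot: [0.398, 0.917, -0.001, -0.001]
ft_force: [-1.3, -3.8, -8.6]
grip_width: 0.177
grasp_force: 30.1
```

Emit:
step_arm(commands=[5, 0.006, 0.006, -0.002, 0, 0, 0.027, 5, 0.011, 0.012, -0.002, 0, 0, 0.054, 5, 0.016, 0.019, -0.002, 0, 0, 0.08, 5, 0.021, 0.026, -0.002, 0, 0, 0.107, 5, 0.024, 0.034, -0.002, 0, 0, 0.133, 5, 0.027, 0.042, -0.002, 0, 0, 0.16, 5, 0.029, 0.05, -0.002, 0, 0, 0.186, 5, 0.031, 0.058, -0.002, 0, 0, 0.213, 5, 0.032, 0.066, -0.002, 0, 0, 0.225, 5, 0.032, 0.07, -0.002, 0, 0, 0.23])

```text
clock: 6.5
position: [0.5399, -0.0314, 0.0891]
ee_rot: [0.053, 0.999, -0.005, -0.002]
ft_force: [-7.2, -33.5, 3.6]
grip_width: 0.175
grasp_force: 32.6
```

```bash
python3 - <<'E'
from h import *
o=get_obs();print(o["position"],o["ft_force"],o["torque"],o["joint_pos"])
cv2.imwrite("pics/w2.png",cv2.resize(camera("wrist")[:,:,::-1],(640,480),interpolation=2))
T=wristT();print(T[:3])
E
```

```text
[ 0.53987282 -0.03139429  0.08909265] [ -7.22431362 -33.49755042   3.57933738] [-6.77804531  1.42861913 -0.19436651] [-0.37691632  0.28782856  0.39741938  1.86437078 -0.11809985  1.01784032
  1.53355696]
[[ 0.10469738  0.95476173  0.27833165  0.46779546]
 [ 0.99445752 -0.09779918 -0.03859491 -0.02223686]
 [-0.00962834  0.28082978 -0.95970929  0.23165701]]
```

View pics/w2.png

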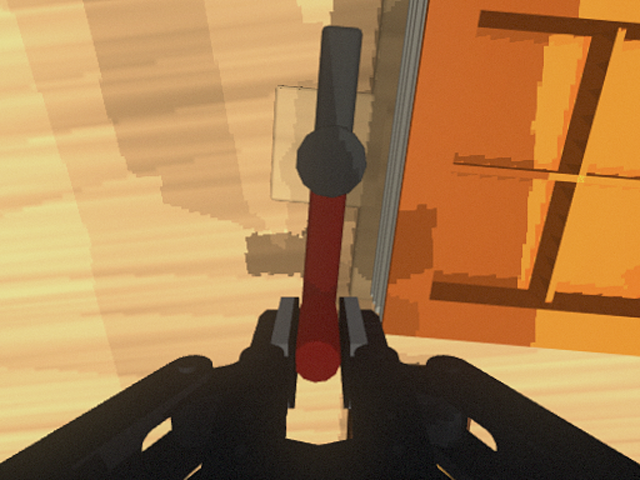

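The view shows the lever parallel to the tray side with the nose clear. The push against the stop read 33 N, so the handle is open. I'll relax, release and rise.

Emit:
step_arm(commands=[5, 0, -0.007, 0, 0, 0, 0, 5, 0, -0.015, 0, 0, 0, 0, 40, 0, -0.015, 0, 0, 0, 0, 40, 0, -0.015, 0, 0, 0, 0, 40, 0, -0.015, 0, 0, 0, 0, 40, 0, -0.015, 0.03, 0, 0, 0, 40, 0, -0.015, 0.08, 0, 0, 0, 40, 0, -0.015, 0.14, 0, 0, 0, 40, 0, -0.015, 0.18, 0, 0, 0, 40, 0, -0.015, 0.18, 0, 0, 0])

```text
clock: 7.8
position: [0.5434, -0.0311, 0.2008]
ee_rot: [0.049, 0.999, 0.001, 0.002]
ft_force: [0.4, 0.3, -0.3]
grip_width: 0.464
grasp_force: 0.0
```

Emit:
step_arm(commands=[40, 0.011, 0.055, 0, 0, 0, 0.044, 40, 0.022, 0.11, 0, 0, 0, 0.088, 40, 0.033, 0.165, 0, 0, 0, 0.132, 40, 0.044, 0.22, 0, 0, 0, 0.176, 40, 0.055, 0.275, 0, 0, 0, 0.22, 40, 0.055, 0.275, -0.03, 0, 0, 0.22, 40, 0.055, 0.275, -0.03, 0, 0, 0.22, 40, 0.055, 0.275, -0.03, 0, 0, 0.22, 40, 0.055, 0.275, -0.03, 0, 0, 0.22, 40, 0.055, 0.275, -0.03, 0, 0, 0.22])

```text
clock: 9.05
position: [0.5752, 0.1336, 0.1802]
ee_rot: [-0.292, 0.957, 0.0, 0.0]
ft_force: [0.0, -0.2, 0.0]
grip_width: 0.47
grasp_force: 0.0
```

```bash
python3 - <<'E'
from h import *
T=wristT();o=get_obs();a=camera("wrist")
cv2.imwrite("pics/w3.png",cv2.resize(a[:,:,::-1],(800,600),interpolation=2))
np.save("T3.npy",T);print(o["position"],o["ee_rot"],o["joint_pos"])
y=R.from_quat(o["ee_rot"]).as_matrix()[:,1];print(np.degrees(np.arctan2(y[1],y[0])))
print(proj("wrist",[[.576,.134,.104]],T)*1.5625)
E
```

```text
[0.57522074 0.13359105 0.18020139] [-2.91601997e-01  9.56539690e-01  3.75903540e-05  3.09703368e-04] [-0.50471996  0.28797444  0.24005256  1.63836724 -0.07197363  1.22328927
  1.91290638]
123.90777895349966
[[396.14975016 323.31700334]]
```

View pics/w3.png

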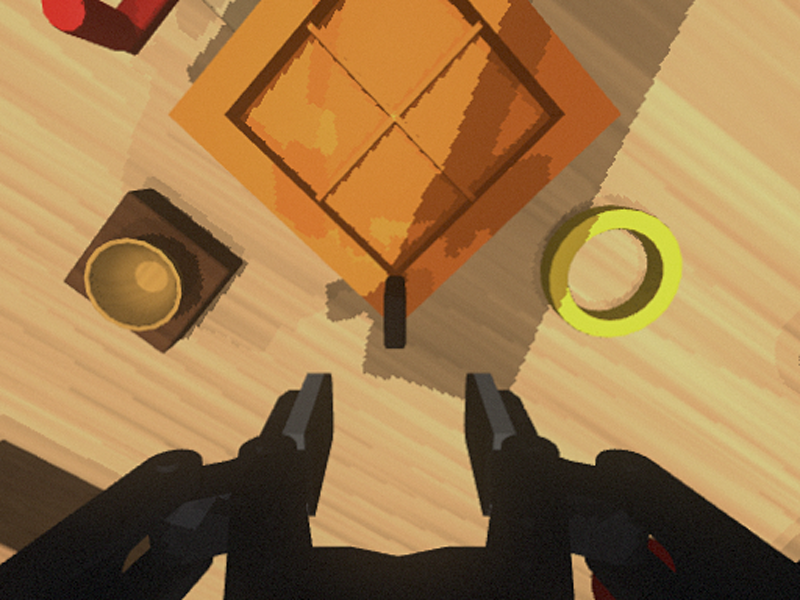

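The wrist view shows the tab top at about (395,317), within 3 mm of the prediction, and the plate is aligned with the pads. I'll descend and grip.

Emit:
step_arm(commands=[40, -0.002, -0.001, -0.06, 0, 0, 0, 40, -0.002, -0.001, -0.11, 0, 0, 0, 40, -0.002, -0.001, -0.15, 0, 0, 0, 40, -0.002, -0.001, -0.177, 0, 0, 0, 40, -0.002, -0.001, -0.177, 0, 0, 0, 5, -0.002, -0.001, -0.177, 0, 0, 0, 5, -0.002, -0.001, -0.177, 0, 0, 0, 5, -0.002, -0.001, -0.177, 0, 0, 0, 5, -0.002, -0.001, -0.177, 0, 0, 0, 5, -0.002, -0.001, -0.177, 0, 0, 0], squeeze=100)

```text
clock: 10.35
position: [0.575, 0.1331, 0.075]
ee_rot: [-0.292, 0.956, -0.0, 0.001]
ft_force: [0.5, -2.0, 7.2]
grip_width: 0.102
grasp_force: 98.0
```

```bash
python3 - <<'E'
from h import *
o=get_obs();print(o["position"],o["ft_force"])
yaw=-.193;u=np.array([np.cos(yaw+np.pi/4),np.sin(yaw+np.pi/4),0]);w=np.cross(u,[0,0,1])
tab=np.array([.5745,.133,.09]);far=tab-u*(.064+.075)*2**.5;far[2]=.062
tcp=o["position"];print(u,w,far)
for t in (np.arange(1,11)*.025):
    d=R.from_rotvec(w*t).apply(tcp-far)+far-tcp
    print(round(t,3),np.round(d/.6,4),np.round(w*t/np.pi,4))
E
```

```text
[0.57495449 0.13310439 0.07496883] [ 0.46292294 -1.95796642  7.20962386]
[0.82960405 0.55835215 0.        ] [ 0.55835215 -0.82960405  0.        ] [0.41142002 0.02324154 0.062     ]
0.025 [-0.0005 -0.0004  0.0082] [ 0.0044 -0.0066  0.    ]
0.05 [-0.0012 -0.0008  0.0164] [ 0.0089 -0.0132  0.    ]
0.075 [-0.0021 -0.0014  0.0245] [ 0.0133 -0.0198  0.    ]
0.1 [-0.0032 -0.0021  0.0327] [ 0.0178 -0.0264  0.    ]
0.125 [-0.0044 -0.0029  0.0408] [ 0.0222 -0.033   0.    ]
0.15 [-0.0057 -0.0039  0.0488] [ 0.0267 -0.0396  0.    ]
0.175 [-0.0073 -0.0049  0.0568] [ 0.0311 -0.0462  0.    ]
0.2 [-0.009  -0.0061  0.0648] [ 0.0355 -0.0528  0.    ]
0.225 [-0.0109 -0.0073  0.0727] [ 0.04   -0.0594  0.    ]
0.25 [-0.0129 -0.0087  0.0806] [ 0.0444 -0.066   0.    ]
```

Emit:
step_arm(commands=[5, -0.0003, -0.0002, 0.004, 0.0022, -0.0033, 0, 5, -0.0005, -0.0004, 0.0082, 0.0044, -0.0066, 0, 5, -0.0008, -0.0006, 0.0123, 0.0066, -0.01, 0, 5, -0.0012, -0.0008, 0.0164, 0.0089, -0.0132, 0, 5, -0.0016, -0.001, 0.0205, 0.011, -0.0165, 0, 5, -0.002, -0.0014, 0.0245, 0.0133, -0.02, 0, 5, -0.0026, -0.0018, 0.0286, 0.0155, -0.023, 0, 5, -0.003, -0.002, 0.0327, 0.0178, -0.0264, 0, 5, -0.0038, -0.0025, 0.0368, 0.02, -0.03, 0, 5, -0.0044, -0.003, 0.0408, 0.022, -0.033, 0])

```text
clock: 11.6
position: [0.5713, 0.1317, 0.0984]
ee_rot: [-0.291, 0.955, 0.018, 0.06]
ft_force: [3.3, -1.5, -1.5]
grip_width: 0.097
grasp_force: 98.2
```

Emit:
step_arm(commands=[5, -0.0007, -0.0005, 0.004, 0.0022, -0.0033, 0, 5, -0.0013, -0.001, 0.008, 0.0045, -0.0066, 0, 5, -0.0021, -0.0015, 0.012, 0.0067, -0.01, 0, 5, -0.0029, -0.002, 0.016, 0.0089, -0.0132, 0, 5, -0.0037, -0.0026, 0.02, 0.011, -0.0165, 0, 5, -0.0046, -0.0032, 0.024, 0.0133, -0.02, 0, 5, -0.0055, -0.0038, 0.028, 0.0156, -0.023, 0, 5, -0.0065, -0.0044, 0.032, 0.0178, -0.0264, 0, 5, -0.0065, -0.0044, 0.032, 0.0178, -0.0264, 0, 5, -0.0065, -0.0044, 0.032, 0.0178, -0.0264, 0])

```text
clock: 12.85
position: [0.5671, 0.1291, 0.1171]
ee_rot: [-0.29, 0.95, 0.033, 0.107]
ft_force: [1.2, -1.3, 0.3]
grip_width: 0.098
grasp_force: 98.3
```

```bash
python3 - <<'E'
from h import *
o=get_obs();print(o["position"],o["ft_force"],o["torque"],o["joint_pos"])
b=camera("scene")[120:245,220:350,::-1]
cv2.imwrite("pics/s2.png",cv2.resize(b,None,fx=4.7,fy=4.7,interpolation=2))
E
```

```text
[0.56705015 0.1291289  0.11714322] [ 1.2390605  -1.34819494  0.3204538 ] [-0.24926097  0.07141851  0.05180222] [-0.45412648  0.18976074  0.21454881  1.91637957 -0.15621423  0.83394017
  2.00900748]
```

View pics/s2.png

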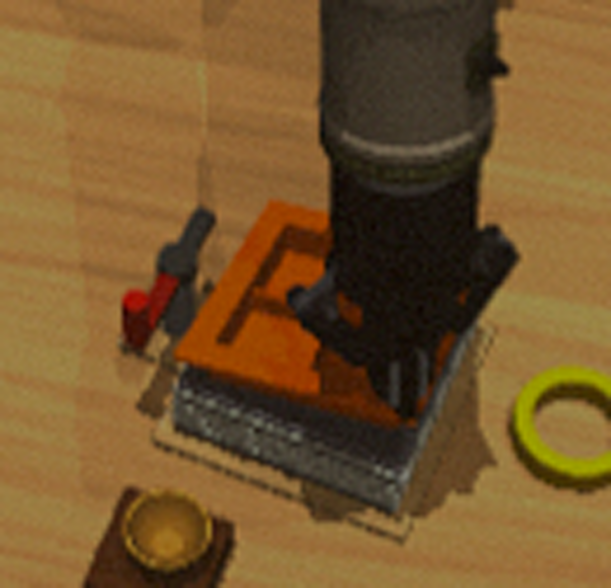

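The scene crop shows the tray tilted with its tab corner raised and the far corner still on the stack. The handle is open. I'll lift the whole tray, then level it.

Emit:
step_arm(commands=[5, 0, 0, 0.006, 0, 0, 0, 5, 0, 0, 0.013, 0, 0, 0, 5, 0, 0, 0.02, 0, 0, 0, 5, 0, 0, 0.028, 0, 0, 0, 5, 0, 0, 0.036, 0, 0, 0, 5, 0, 0, 0.045, 0, 0, 0, 5, 0, 0, 0.055, 0, 0, 0, 5, 0, 0, 0.065, 0, 0, 0, 5, 0, 0, 0.075, 0, 0, 0, 5, 0, 0, 0.08, 0, 0, 0], squeeze=110)

```text
clock: 14.15
position: [0.5675, 0.129, 0.1658]
ee_rot: [-0.29, 0.95, 0.033, 0.108]
ft_force: [-0.3, -1.1, -0.9]
grip_width: 0.092
grasp_force: 108.0
```

Emit:
step_arm(commands=[5, 0, 0, 0.015, -0.005, 0.007, 0, 5, 0, 0, 0.03, -0.01, 0.014, 0, 5, 0, 0, 0.045, -0.015, 0.022, 0, 5, 0, 0, 0.06, -0.02, 0.03, 0, 5, 0, 0, 0.075, -0.025, 0.037, 0, 5, 0, 0, 0.09, -0.03, 0.044, 0, 5, 0, 0, 0.105, -0.035, 0.052, 0, 5, 0, 0, 0.115, -0.04, 0.0594, 0, 5, 0, 0, 0.12, -0.04, 0.0594, 0, 5, 0, 0, 0.12, -0.04, 0.0594, 0])

```text
clock: 15.4
position: [0.5673, 0.1288, 0.2372]
ee_rot: [-0.292, 0.956, -0.0, 0.0]
ft_force: [-0.2, -0.6, -1.5]
grip_width: 0.096
grasp_force: 107.9
```

```bash
python3 - <<'E'
from h import *
o=get_obs();print(o["position"],o["ee_rot"],o["ft_force"],o["torque"],o["grasp_force"],o["grip_width"])
b=camera("scene")[80:245,200:360,::-1]
c=camera("wrist")[:,:,::-1]
h=520
cv2.imwrite("pics/s3.png",np.hstack([cv2.resize(b,(400,412),interpolation=2),cv2.resize(c,(400,412))]))
E
```

```text
[0.56731815 0.12881585 0.23720709] [-2.91883959e-01  9.56453703e-01 -1.80558892e-04  1.88513651e-04] [-0.18947265 -0.60523296 -1.47914667] [ 0.06225349 -0.11667869 -0.02622791] 107.94628143310547 0.09632134827831355
```

View pics/s3.png

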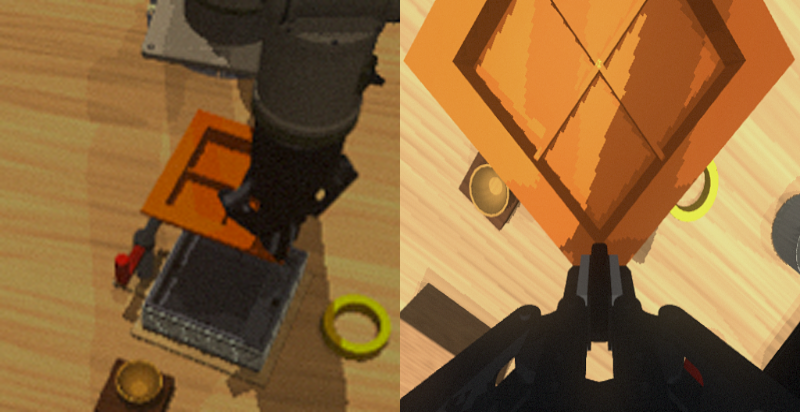

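The left half shows the tray off the stack, with the handle open and the bystanders in place. In the right half the rim's side corners are at about (405,62) and (795,60). I'll check the level from those.

```bash
python3 - <<'E'
from h import *
T=wristT();o=get_obs();yaw=-.193
u=np.array([np.cos(yaw+np.pi/4),np.sin(yaw+np.pi/4),0]);w=np.cross(u,[0,0,1])
tip=np.array(o["position"]); tab=tip+[0,0,.015]
for t in(-.2,-.1,0,.1,.2):
    Rt=R.from_rotvec(w*t)
    P=[tab+Rt.apply(-u*.064*2**.5+s*w*.075*2**.5+[0,0,-.024]) for s in(1,-1)]
    print(t,proj("wrist",P,T).round(1).tolist())
print("seen [6,58] [506,56]")
E
```

```text
-0.2 [[-39.0, 36.3], [544.2, 36.6]]
-0.1 [[-17.6, 43.5], [523.2, 43.8]]
0 [[1.0, 52.2], [504.8, 52.4]]
0.1 [[17.3, 61.8], [488.8, 62.0]]
0.2 [[31.5, 72.1], [474.8, 72.3]]
seen [6,58] [506,56]
```

Emit:
step_arm(commands=[5, 0, 0, 0, 0, 0, 0, 5, 0, 0, 0, 0, 0, 0, 5, 0, 0, 0, 0, 0, 0, 5, 0, 0, 0, 0, 0, 0, 5, 0, 0, 0, 0, 0, 0, 5, 0, 0, 0, 0, 0, 0, 5, 0, 0, 0, 0, 0, 0, 5, 0, 0, 0, 0, 0, 0, 5, 0, 0, 0, 0, 0, 0, 5, 0, 0, 0, 0, 0, 0])

```text
clock: 16.75
position: [0.5673, 0.1289, 0.2372]
ee_rot: [-0.292, 0.956, -0.0, -0.0]
ft_force: [0.1, -0.9, -1.2]
grip_width: 0.097
grasp_force: 107.9
```

The tray is level to about 0.03 rad and still, about 16 cm up. Handing in.

```bash
python3 -c "
from workcell import *
print(hand_in())"
```

```text
the job is handed in; nothing more can be done
None
```

I handed the job in at about 17 s of the 56 s allowed: the handle is at its open stop, and the tray was peeled tab corner first and is held still and level about 16 cm above where it sat; the bystanders in view had not moved.

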